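Set plate and handle tube in the lay-up jig

ROBOT

A 6-joint arm with a two-finger parallel gripper is mounted at the origin on a cart in front of the work surface, level with it; the furniture and walls round the work are solid. World frame = base frame: x ahead of the robot, y to its left, z up, the work surface at z = 0. Lengths are in m, angles in rad, forces in N, time in s.
With the tool pointing down it reaches from about 0.25 to 0.85 m from the base axis. Payload 12.5 kg.
Tool frame: the origin (TCP) lies at the very end of the fingers, on their centre line; the grasp point (between the pads) lies 19 mm behind it; z points along the fingers, y is the line along which they close (so a half turn about z gives the same grasp; the last joint's range is limited). The gripper opens to 93 mm and grips with 3 to 60 N. Pads are 15 mm wide; open, the fingers measure 128 mm over their backs; the gripper's body (75 mm by 188 mm) begins 65 mm behind the grasp point.
Start: joints at [-1.284, 0.351, 1.652, -0, 1.139, -0.085], TCP at [0.2, -0.512, 0.219] pointing down, gripper open.
Joint ranges: [-2.75, 2.75], [-0.79, 2.1], [0.01, 2.65], [-1.57, 4.71], [0.07, 3.14], [-2.87, 2.87]. Speed limits (rad/s): [2.22, 2.22, 2.79, 3.14, 3.14, 3.14].

INTERFACE

Orientations are given as a unit quaternion [x, y, z, w].
In Python, from cell import sense, grab_frame, get_calibration, hand_in gives the robot as it stands. The module is installed in compiled form; this text tells all that it offers.
- The arm moves only by the tool play_rows, never from a script. Its argument "motion" is a list of rows, each an object with "dp": the shift along the tool's x, y, z as a fraction of full scale, a list of three; "twist": the turn about the tool's z as a fraction of full scale; "jaw": the closure, from 0 (fully open) to 1 (shut). In form: [{"dp": [x, y, z], "twist": twist, "jaw": jaw}, ...]. A call has 1 to 5 rows; each row shifts and turns the commanded pose from where the row before left it, along the tool's axes as they then stand; what a row does not reach is not made up. Full scale, the value 1, is 40 mm for a shift and 6 degrees for a turn. A row lasts 1/8 s, in which the tool goes at most 62.5 mm and 10.7 degrees, less where a joint would pass 70% of its speed; a pose out of reach is approached as far as the arm can. A call with a number of a shift or a turn outside -1 to 1 is refused whole. A call with a gripper value outside its range is refused whole. The fingers move at their own pace and stop on an object; "force" is the grip in N (left out, the last holds). Time passes only in rows, so rows that do not move let the fingers close. It gives the time, the measured TCP pose, the force, the opening and the grip force at its end, in the units of the state.
- sense(): the state, without advancing time (a new reading comes with each control period).
- grab_frame(name): name is "scene" or "top"; returns (picture, depth): 384x512x3 uint8, red, green, blue; 384x512 float32, m along the optical axis (not along the pixel's ray), 0 where there is no reading.
- get_calibration(name): a dict with "vertical_fov" (degrees; the focal length in pixels is half the picture's height over the tangent of half this angle, whatever the lens; pixels are square), "cx", "cy" (the principal point, pixels), "dist_coeffs" ([k1, k2, p1, p2, k3] as OpenCV has them; the pictures are not rectified), "R" (3x3) and "t" (3): a world point X has camera coordinates R X + t. Camera axes: x right, y down, z forward; pixel columns grow to the right and rows downward; lengths in m; the calibration is good to about 2 mm. A picture is of the moment at which its call begins. get_calibration takes no time and is no camera call.
- hand_in(): hands the job in; it is judged then, once.
The state is a dict: "time_s": time; "joints": joint angles; "qvel": joint speeds; "joint_efforts": joint torques, N m; "eef_pos": TCP position; "ee_rot": TCP orientation; "ft_force": force on the tool from outside, world axes, zero at the start; "moment": the same for the moment, N m; "finger_gap": finger opening in m; "gripper_force": force on a finger pad.
Only numpy, scipy, OpenCV 4.12 (cv2) and the standard library are available. Lean on these libraries where they do the work, as an engineer would, in place of code of your own. Each camera call takes 0.05 s, during which the arm holds its last target. There are 200 camera calls.

TASK

Ready the jig for tacking a handle to its plate: first swing the skewed metal plate round until its long edge lies flush along the jig's fence, by pushing its free near corner away from the robot while the slotted corner opposite bears on the peg; the plate stays flat and on the peg throughout. Then take the metal tube that stands upright beside the jig and lay it on its side in the cradle, resting evenly in both V saddles; set it down rather than dropping it. Leave the small cup, the sanding block and the slate stone where they are.

Things in the scene. Friction and masses are not known exactly. Their poses are not given: they have to be found in the camera images.
- jig: Lay-up jig fixed on the bench: plywood base 190 (x) x 320 (y) x 12 mm. Origin: centre of its underside, at bench height. x points to the fence side (away from the robot), y to the peg end (robot's left), z up. Its left part (y -25 to +160 mm) carries a wooden platen, top at z 38 mm, with peg and fence; its right part carries the cradle.
- jig_fence (a point): Foot of the fence, middle of the face toward the robot, at x +73.5, y +45, z +38 mm in the jig's frame. The fence is a dark steel bar along the jig's y on the platen, 18 x 120 mm and 20 mm high. Axes as the jig's.
- jig_peg (a point): Foot of the steel peg (12 mm diameter, 22 mm tall) on the platen top, at x 0, y +135, z +38 mm in the jig's frame. Axes as the jig's.
- jig_cradle (a point): Where the tube's middle is when it lies in the cradle: x -50, y -110, z +44 mm in the jig's frame; the tube then lies along the jig's y. The cradle is two dark steel 90-degree V saddles, 14 mm thick (y), centred 42 mm either side of this point (70 mm clear between), about 55 mm wide, tops 3 mm below it; between them the base board is 32 mm below it. Axes as the jig's.
- plate: Smooth aluminium plate 80 x 150 x 15 mm, 0.5 kg, slides easily, loose on the platen; at one corner an open slot (13 wide, 14 mm deep) cups the peg. Origin: underside, where the peg's axis lies in the slot. It spans x -7.5 to 72.5, y -133.5 to 16.5 mm; edge x 72.5 goes to the fence, the corner x -7.5, y -133.5 is pushed. Home: axes parallel to the jig's. Starts turned 0.35 to 0.6 rad clockwise from above.
- tube: Steel handle tube, 36 mm outside diameter, 120 mm long, about 0.3 kg, standing upright and loose on the bench right of the jig. Origin: centre of its lower end; z is its axis, toward the upper end. Either end may point left when it lies in the cradle.
- tube_mid (a point): Middle of the tube, on its axis, 60 mm from each end.
- cup: Bystander: small oval bone cup on a black foot, 53 x 74 x 109 mm, standing at the back right. Origin: centre of its underside.
- sander: Bystander: sanding block 45 x 88 x 26 mm lying right of the tube. Origin: centre of its underside.
- hone: Bystander: dark slate stone 34 x 91 x 11 mm lying behind the tube. Origin: centre of its underside.

How it is judged:
By the outcome, as a careful person would: the job done as asked, in the order asked, and still so for the second after the job is handed in, with the robot touching nothing.
It also fails if it takes over 53 s, if anything falls off the work surface, if the arm or the gripper's body presses on something with over 40 N, if the wrist force passes 120 N, or if a joint passes its speed limit or range.

## Working session

There is one attempt and no reset: what is moved stays moved. The work goes in short steps, Python scripts to look and compute and a tool call to move; the robot and the scene stay as the last step left them, time stands still between calls to the robot, and variables do not carry over. Pictures are saved under pics/ and viewed, at most 10 in all, crops included, and the job is handed in when it is done.

Besides the shell and the picture viewer there is one more tool, called as a command line: name --argument value ..., lists and objects as JSON in quotes. play_rows: Moves the arm, as the interface text tells. Shift numbers are shares of 40 mm and turn numbers shares of 6 degrees, none past 1 either way. Its arguments: {"type":"object","properties":{"motion":{"type":"array","items":{"type":"object","properties":{"dp":{"type":"array","items":{"type":"number"}},"twist":{"type":"number"},"jaw":{"type":"number"}}}},"force":{"type":"number"}},"required":["motion"]}

```bash
mkdir -p pics; cat > h.py <<'E'
import numpy as np, cv2
from cell import sense, grab_frame, get_calibration
def cal(n):
    c=get_calibration(n); f=192/np.tan(np.radians(c["vertical_fov"])/2)
    K=np.array([[f,0,c["cx"]],[0,f,c["cy"]],[0,0,1]]); return K,np.array(c["dist_coeffs"],float),np.array(c["R"]),np.array(c["t"])
def ray(n,px):
    K,d,R,t=cal(n); u=cv2.undistortPoints(np.array(px,float).reshape(-1,1,2),K,d)[:,0]
    return -R.T@t, np.c_[u,np.ones(len(u))]@R
def onz(n,px,z):
    o,r=ray(n,px); return o+r*((z-o[2])/r[:,2])[:,None]
def cloud(n,dep):
    v,u=np.mgrid[:384,:512]; o,r=ray(n,np.c_[u.ravel(),v.ravel()])
    return (o+r*dep.reshape(-1,1)).reshape(384,512,3)
def proj(n,P):
    K,d,R,t=cal(n); return cv2.projectPoints(np.array(P,float),cv2.Rodrigues(R)[0],t,K,d)[0][:,0]
E
python3 - <<'E'
from h import *
for n in("scene","top"):
    im,d=grab_frame(n); np.save(n,d); cv2.imwrite(f"pics/{n}0.png",im[...,::-1])
    K,dd,R,t=cal(n); print(n,K[0,0],dd,-R.T@t,R[2],(d>0).mean())
E
```

```text
scene 393.70922493955817 [-0.05344396  0.          0.          0.          0.        ] [-0.34521903  0.62772839  0.5807903 ] [ 0.72104265 -0.57119133 -0.39222182] 0.982147216796875
top 374.03261028593465 [-0.00155877  0.          0.          0.          0.        ] [ 0.33709346 -0.09582677  1.1189224 ] [ 0.19389672 -0.01534463 -0.98090193] 0.9959513346354166
```

View pics/scene0.png

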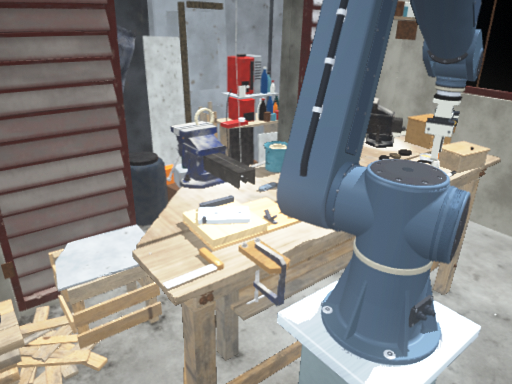

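View pics/top0.png

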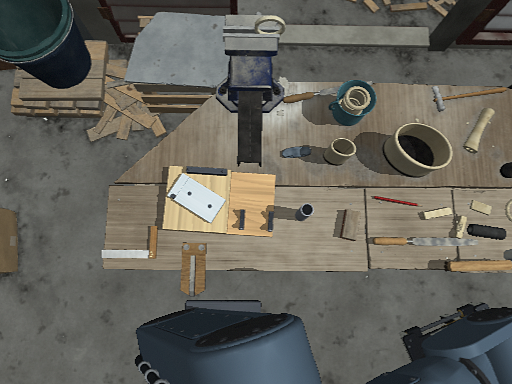

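The scene view shows the jig and plate around (235,220), with the arm hiding the tube. The top view shows the jig at (165–275, 167–236), the plate near (197,199), saddles at (241,219) and (269,220), the tube at (305,211), the sander at (348,223), the hone at (295,152) and the cup at (340,150).

```bash
python3 - <<'E'
from h import *
im=cv2.imread("pics/top0.png"); d=np.load("top.npy"); C=cloud("top",d)
for u,v,n in[(197,199,'plate'),(250,185,'base'),(180,222,'platen'),(300,235,'bench'),(305,211,'tube'),(348,223,'sander'),(340,145,'cup'),(295,152,'hone'),(241,219,'sadL'),(269,220,'sadR'),(208,170,'fence')]:
    print(n,np.median(C[v-1:v+2,u-1:u+2].reshape(-1,3),0).round(4))
cv2.imwrite("pics/c0.png",cv2.resize(im[135:255,155:365],None,fx=3.8,fy=3.8,interpolation=cv2.INTER_CUBIC))
hsv=cv2.cvtColor(im,cv2.COLOR_BGR2HSV)
def big(m,z,n):
    cs,_=cv2.findContours(m.astype(np.uint8),0,1); c=max(cs,key=cv2.contourArea)
    P=onz("top",c[:,0],z)[:,:2].astype(np.float32); r=cv2.minAreaRect(P); print(n,np.round(r[0],4),np.round(r[1],4),r[2]); print(cv2.boxPoints(r).round(4).tolist())
roi=np.zeros(d.shape,bool); roi[150:250,155:285]=1
z=C[...,2]
big(roi&(z>.006),.02,'jig')
big(roi&(hsv[...,1]<45)&(hsv[...,2]>140)&(z>.04),.053,'plate')
big(roi&(hsv[...,2]<90)&(z>.045)&(C[...,0]>.45),.058,'fence')
r2=np.zeros(d.shape,bool); r2[195:225,290:320]=1
m=r2&(z>.1); print('tubetop',C[m].mean(0),C[m].min(0),C[m].max(0),m.sum())
E
```

```text
plate [0.521  0.0408 0.0519]
base [ 0.5729 -0.1125  0.012 ]
platen [0.4554 0.0887 0.0399]
bench [ 0.4248 -0.2636 -0.0007]
tube [ 0.48   -0.2599  0.1197]
sander [ 0.4592 -0.4021  0.025 ]
cup [ 0.687  -0.3772  0.0631]
hone [ 0.6768 -0.25    0.0148]
sadL [ 0.4686 -0.0867  0.02  ]
sadR [ 0.4661 -0.1693  0.0208]
fence [0.6064 0.0111 0.0576]
jig [ 0.5573 -0.0116] [0.3755 0.2614] 86.96730041503906
[[0.41690000891685486, -0.19220000505447388], [0.6779000163078308, -0.20600000023841858], [0.697700023651123, 0.16899999976158142], [0.4366999864578247, 0.18279999494552612]]
plate [0.5259 0.0433] [0.1528 0.0799] 58.56570053100586
[[0.4519999921321869, -0.0010000000474974513], [0.5202000141143799, -0.04270000010728836], [0.5999000072479248, 0.0877000018954277], [0.5317000150680542, 0.12939999997615814]]
fence [ 0.6443 -0.1081] [0.0488 0.0707] 0.7941348552703857
[[0.6194000244140625, -0.0731000006198883], [0.6204000115394592, -0.1437000036239624], [0.6692000031471252, -0.14309999346733093], [0.6682000160217285, -0.07240000367164612]]
tubetop [ 0.47736707 -0.25722829  0.16268954] [ 0.33709346 -0.28255704  0.10136139] [ 0.50219957 -0.09582677  1.1189224 ] 158
```

View pics/c0.png

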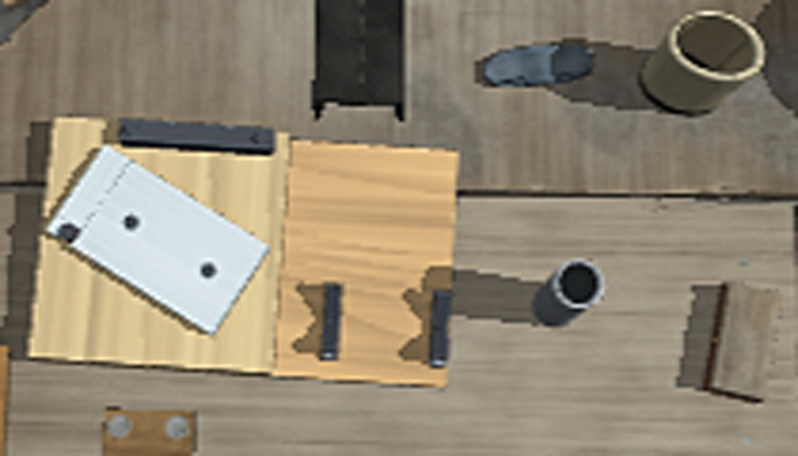

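The crop shows the peg at (68,232), plate corners at (110,147), (267,250), (212,332) and (47,232), the tube's top rim at (581,283), saddles at (332,320) and (440,328), and the jig's corners.

```bash
python3 - <<'E'
from h import *
def p(l,z): return onz("top",np.array(l,float)/3.8+[155-.37,135-.37],z)[:,:2]
pl=p([(28,357),(55,117)],.038); b=p([(445,385),(459,152)],.012); print('L edge',pl.round(4),'R',b.round(4))
for e in(pl,b): v=e[1]-e[0]; print(np.linalg.norm(v),np.degrees(np.arctan2(v[1],v[0])))
f=p([(117,120),(273,128)],.058); v=f[0]-f[1]; print('fence top far',f.round(4),np.linalg.norm(v),np.degrees(np.arctan2(-v[0],v[1])))
nr=p([(28,357),(272,375)],.038); v=nr[0]-nr[1]; print('near',np.linalg.norm(v),np.degrees(np.arctan2(-v[0],v[1])))
q=p([(110,147),(267,250),(212,332),(47,232)],.053); print('plate',q.round(4)); v=q[0]-q[1]; print(np.degrees(np.arctan2(-v[0],v[1])))
v=q[3]-q[2]; print(np.degrees(np.arctan2(-v[0],v[1])))
print('peg',p([(68,230)],.06),'tube',p([(581,283)],.12), 'tubefoot', p([(552,313)],0))
print('sad',p([(332,284),(328,358),(441,290),(437,365)],.041).round(4))
d=np.load("top.npy");C=cloud("top",d)
print('vise',C[155,250],C[140,250],C[160,242])
# jig fit: corners
J=np.array([[-95,160],[95,160],[-95,-160],[95,-160],[0,135]])/1e3; W=np.r_[pl,b,p([(68,230)],.06)]
a=J-J.mean(0);c=W-W.mean(0); th=np.arctan2((a[:,0]*c[:,1]-a[:,1]*c[:,0]).sum(),(a*c).sum()); R=np.array([[np.cos(th),-np.sin(th)],[np.sin(th),np.cos(th)]])
t=W.mean(0)-R@J.mean(0); print('jig',t,np.degrees(th),(W-(J@R.T+t)).round(4).tolist())
for n,x in dict(cr=[-.05,-.11],fence=[.0735,.045],peg=[0,.135]).items(): print(n,R@x+t)
# tube from depth (both side/top)
m=(np.abs(C[...,2]-.12)<.004)&(np.abs(C[...,0]-.48)<.06)&(np.abs(C[...,1]+.26)<.06); print('tube rim',C[m].min(0),C[m].max(0),m.sum())
s=sense(); print(s['eef_pos'],s['ee_rot'],s['finger_gap'],s['joints'])
E
```

```text
L edge [[0.4359 0.1399]
 [0.6237 0.1291]] R [[ 0.42   -0.178 ]
 [ 0.6061 -0.1896]]
0.18814252849837956 -3.2866285873229946
0.18642198706544758 -3.5678717610264763
fence top far [[ 0.6167  0.0774]
 [ 0.612  -0.0425]] 0.11998644156614867 -2.2433346824543983
near 0.18517934125212618 -3.594635886773028
plate [[ 5.965e-01  8.260e-02]
 [ 5.176e-01 -3.980e-02]
 [ 4.547e-01  1.000e-04]
 [ 5.295e-01  1.275e-01]]
-32.7846220754678
-30.401103917802285
peg [[0.52992196 0.11026967]] tube [[ 0.48519489 -0.26697585]] tubefoot [[ 0.47868345 -0.26396858]]
sad [[ 0.4939 -0.0894]
 [ 0.4373 -0.0871]
 [ 0.4902 -0.1729]
 [ 0.4329 -0.1698]]
vise [ 0.63410099 -0.10999433  0.1226483 ] [ 0.67754326 -0.10958902  0.12273066] [ 0.6179846  -0.08809626  0.12783419]
jig [ 0.52162647 -0.02461041] -3.1616650634895747 [[0.0003, -0.0005], [-0.0016, -0.0008], [0.0021, 0.0011], [-0.0016, 0.0], [0.0008, 0.0001]]
cr [ 0.46563569 -0.1316853 ]
fence [0.5974965  0.01626732]
peg [0.52907219 0.11018411]
tube rim [ 0.46871952 -0.28255704  0.11625255] [ 0.50219957 -0.24878937  0.12346336] 131
[ 0.1997718  -0.51210442  0.2181702 ] [ 9.82764520e-01  1.84861142e-01 -4.37412554e-05 -5.04732437e-04] 0.09328204283893446 [-1.28355559e+00  3.51151446e-01  1.65236533e+00  1.65815441e-05
  1.13908901e+00 -8.46273914e-02]
```

```bash
cat >> h.py <<'E'
def ang():
    q=sense()["ee_rot"]; from scipy.spatial.transform import Rotation as Ro
    v=Ro.from_quat(q).as_matrix(); return np.arctan2(v[1,0],v[0,0])
def plan(tgt,deg,n,start=None,a0=None):
    s=sense(); p=np.array(s["eef_pos"]) if start is None else np.array(start,float); a=ang() if a0 is None else np.radians(a0)
    da=(np.radians(deg)-a)/n; dp=(np.array(tgt)-p)/n
    print("from",p.round(4),"deg",np.degrees(a).round(2))
    for i in range(n):
        x=np.array([np.cos(a),np.sin(a),0]); y=np.array([np.sin(a),-np.cos(a),0])
        print([round(float(v)/.04,2) for v in(dp@x,dp@y,-dp[2])],round(-np.degrees(da)/6,2)); a+=da
E
python3 - <<'E'
from h import *
C=cloud("top",np.load("top.npy"))
m=(C[...,0]<.42)&(C[...,0]>.3)&(C[...,1]>-.06)&(C[...,1]<.12)&(C[...,2]>.003)
print(m.sum(), C[m].min(0),C[m].max(0))
plan([.42,.005,.15],-3.2,15)
E
```

```text
914 [ 0.30003612 -0.05909325  0.00300168] [0.41906497 0.11664399 0.04010037]
from [ 0.1998 -0.5121  0.2182] deg 21.31
[0.66, -0.67, 0.11] 0.27
[0.64, -0.69, 0.11] 0.27
[0.62, -0.71, 0.11] 0.27
[0.6, -0.72, 0.11] 0.27
[0.57, -0.74, 0.11] 0.27
[0.55, -0.76, 0.11] 0.27
[0.53, -0.77, 0.11] 0.27
[0.51, -0.79, 0.11] 0.27
[0.49, -0.8, 0.11] 0.27
[0.46, -0.81, 0.11] 0.27
[0.44, -0.83, 0.11] 0.27
[0.42, -0.84, 0.11] 0.27
[0.39, -0.85, 0.11] 0.27
[0.37, -0.86, 0.11] 0.27
[0.34, -0.87, 0.11] 0.27
```

play_rows --motion '[{"dp": [0.66,-0.67,0.1],"twist": 0.27,"jaw": 1},{"dp": [0.64,-0.69,0.1],"twist": 0.27,"jaw": 1},{"dp": [0.62,-0.71,0.1],"twist": 0.27,"jaw": 1},{"dp": [0.6,-0.72,0.1],"twist": 0.27,"jaw": 1},{"dp": [0.57,-0.74,0.1],"twist": 0.27,"jaw": 1}]' --force 10

```text
time_s: 0.72
eef_pos: [0.2738, -0.3384, 0.1984]
ee_rot: [0.993, 0.114, -0.0, -0.0]
ft_force: [0.4, 0.6, -0.2]
finger_gap: 0.0473
gripper_force: 0.0
```

play_rows --motion '[{"dp": [0.55,-0.76,0.1],"twist": 0.27,"jaw": 1},{"dp": [0.53,-0.77,0.1],"twist": 0.27,"jaw": 1},{"dp": [0.51,-0.79,0.1],"twist": 0.27,"jaw": 1},{"dp": [0.49,-0.8,0.1],"twist": 0.27,"jaw": 1},{"dp": [0.46,-0.81,0.1],"twist": 0.27,"jaw": 1}]'

```text
time_s: 1.35
eef_pos: [0.3468, -0.1659, 0.1784]
ee_rot: [0.999, 0.044, -0.0, -0.0]
ft_force: [0.4, -0.3, -0.6]
finger_gap: 0.0012
gripper_force: 0.0
```

play_rows --motion '[{"dp": [0.44,-0.83,0.1],"twist": 0.27,"jaw": 1},{"dp": [0.42,-0.84,0.1],"twist": 0.27,"jaw": 1},{"dp": [0.39,-0.85,0.1],"twist": 0.27,"jaw": 1},{"dp": [0.37,-0.86,0.1],"twist": 0.27,"jaw": 1},{"dp": [0.34,-0.87,0.1],"twist": 0.27,"jaw": 1}]'

```text
time_s: 1.98
eef_pos: [0.4197, 0.0067, 0.1584]
ee_rot: [1.0, -0.027, -0.0, -0.0]
ft_force: [0.8, -0.6, -0.1]
finger_gap: 0.0005
gripper_force: 0.0
```

```bash
python3 - <<'E'
from h import *
plan([.425,.006,.045],-3.2,5)
im,d=grab_frame("top"); cv2.imwrite("pics/t1.png",cv2.resize(im[130:270,140:350,::-1],None,fx=3.8,fy=3.8,interpolation=cv2.INTER_CUBIC))
E
```

```text
from [0.4197 0.0067 0.1584] deg -3.04
[0.03, 0.0, 0.57] 0.01
[0.03, 0.0, 0.57] 0.01
[0.03, 0.0, 0.57] 0.01
[0.03, 0.0, 0.57] 0.01
[0.03, 0.0, 0.57] 0.01
```

View pics/t1.png

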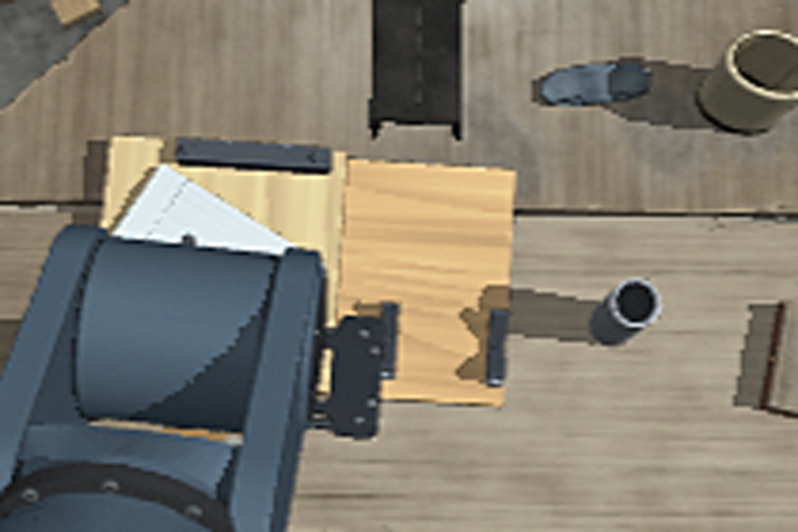

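The arm hides the plate's near corner; the fence (255,155), tube (637,300) and right saddle (497,345) are unchanged. Going down in front of the corner.

play_rows --motion '[{"dp": [0,0,0.57],"twist": 0,"jaw": 1},{"dp": [0,0,0.57],"twist": 0,"jaw": 1},{"dp": [0,0,0.57],"twist": 0,"jaw": 1},{"dp": [0,0,0.57],"twist": 0,"jaw": 1},{"dp": [0,0,0.55],"twist": 0,"jaw": 1}]'

```text
time_s: 2.65
eef_pos: [0.4192, 0.0054, 0.0446]
ee_rot: [1.0, -0.026, -0.0, -0.0]
ft_force: [0.9, 0.9, 0.2]
finger_gap: 0.0002
gripper_force: 0.0
```

play_rows --motion '[{"dp": [0.15,0,0],"twist": 0,"jaw": 1},{"dp": [0.15,0,0],"twist": 0,"jaw": 1},{"dp": [0.15,0,0],"twist": 0,"jaw": 1},{"dp": [0.15,0,0],"twist": 0,"jaw": 1},{"dp": [0.1,0,0],"twist": 0,"jaw": 1}]'

```text
time_s: 3.28
eef_pos: [0.4474, 0.004, 0.0456]
ee_rot: [1.0, -0.026, -0.0, 0.0]
ft_force: [-3.0, -1.6, 1.4]
finger_gap: 0.0005
gripper_force: 1.4
```

```bash
python3 - <<'E'
from h import *
im,d=grab_frame("scene"); cv2.imwrite("pics/s1.png",cv2.resize(im[170:290,150:300,::-1],None,fx=4,fy=4,interpolation=cv2.INTER_CUBIC))
E
```

```text
(no output)
```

View pics/s1.png

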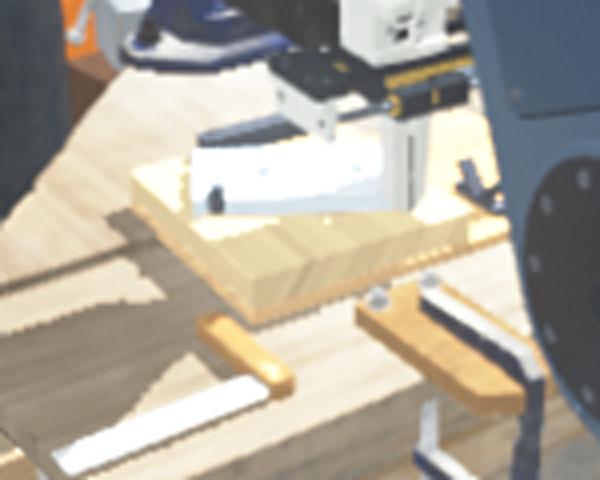

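Fingers have met the corner (−3 N); the plate is seen on the peg at (215,200) and its near edge against the finger at (400,200). Pushing along the arc.

play_rows --motion '[{"dp": [0.14,0.08,0],"twist": 0,"jaw": 1},{"dp": [0.145,0.085,0],"twist": 0,"jaw": 1},{"dp": [0.15,0.065,0],"twist": 0,"jaw": 1},{"dp": [0.15,0.06,0],"twist": 0,"jaw": 1},{"dp": [0.16,0.05,0],"twist": 0,"jaw": 1}]'

```text
time_s: 3.95
eef_pos: [0.4768, -0.0114, 0.0454]
ee_rot: [1.0, -0.026, -0.0, 0.0]
ft_force: [-1.8, -0.7, 1.0]
finger_gap: -0.0001
gripper_force: 0.9
```

play_rows --motion '[{"dp": [0.16,0.045,0],"twist": 0,"jaw": 1},{"dp": [0.16,0.035,0],"twist": 0,"jaw": 1},{"dp": [0.14,0.03,0],"twist": 0,"jaw": 1},{"dp": [0.11,0.02,0],"twist": 0,"jaw": 1},{"dp": [0,0,0],"twist": 0,"jaw": 1}]'

```text
time_s: 4.58
eef_pos: [0.4994, -0.0175, 0.0455]
ee_rot: [1.0, -0.026, 0.0, 0.0]
ft_force: [-0.4, -0.5, -0.4]
finger_gap: 0.0004
gripper_force: 0.0
```

```bash
python3 - <<'E'
from h import *
im,d=grab_frame("scene"); cv2.imwrite("pics/s2.png",cv2.resize(im[190:250,180:280,::-1],None,fx=6,fy=6,interpolation=cv2.INTER_CUBIC))
E
```

```text
(no output)
```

View pics/s2.png

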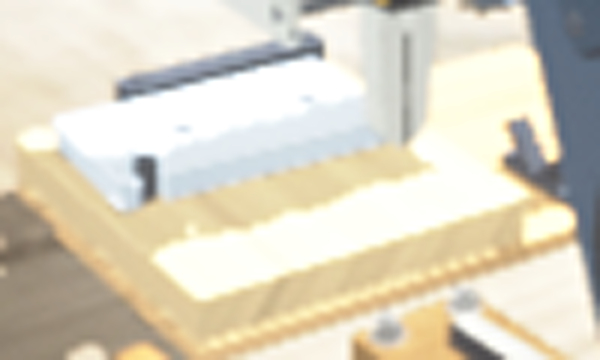

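The plate is on its peg (145,175) and almost parallel to the fence (220,65). Now finishing the push in small steps until the force rises.

play_rows --motion '[{"dp": [0.05,0,0],"twist": 0,"jaw": 1},{"dp": [0.05,0,0],"twist": 0,"jaw": 1},{"dp": [0.04,0,0],"twist": 0,"jaw": 1}]'

```text
time_s: 5.0
eef_pos: [0.5045, -0.0178, 0.0454]
ee_rot: [1.0, -0.026, -0.0, 0.0]
ft_force: [-1.5, -1.2, 0.3]
finger_gap: 0.0002
gripper_force: 0.7
```

play_rows --motion '[{"dp": [0.03,0,0],"twist": 0,"jaw": 1},{"dp": [0,0,0],"twist": 0,"jaw": 1}]'

```text
time_s: 5.25
eef_pos: [0.5059, -0.0179, 0.0454]
ee_rot: [1.0, -0.026, 0.0, -0.0]
ft_force: [-0.6, -0.9, -0.3]
finger_gap: 0.0001
gripper_force: 0.2
```

play_rows --motion '[{"dp": [0.03,0,0],"twist": 0,"jaw": 1},{"dp": [0,0,0],"twist": 0,"jaw": 1}]'

```text
time_s: 5.5
eef_pos: [0.5069, -0.0179, 0.0454]
ee_rot: [1.0, -0.026, -0.0, -0.0]
ft_force: [-1.5, -0.5, -0.6]
finger_gap: 0.0009
gripper_force: 0.6
```

play_rows --motion '[{"dp": [0.03,0,0],"twist": 0,"jaw": 1},{"dp": [0,0,0],"twist": 0,"jaw": 1}]'

```text
time_s: 5.75
eef_pos: [0.5071, -0.0179, 0.0452]
ee_rot: [1.0, -0.026, -0.001, -0.0]
ft_force: [-5.9, -0.0, 4.5]
finger_gap: 0.0006
gripper_force: 3.1
```

Right end seated against the fence (force rise, x blocked). A gentle press mid-edge will seat the other end.

play_rows --motion '[{"dp": [-0.25,0,0],"twist": 0,"jaw": 1},{"dp": [0,-0.9,0],"twist": 0,"jaw": 1},{"dp": [0,-0.6,0],"twist": 0,"jaw": 1},{"dp": [0.15,0,0],"twist": 0,"jaw": 1},{"dp": [0.08,0,0],"twist": 0,"jaw": 1}]'

```text
time_s: 6.38
eef_pos: [0.5099, 0.0417, 0.0453]
ee_rot: [1.0, -0.026, -0.001, -0.0]
ft_force: [-8.1, 3.2, 4.5]
finger_gap: 0.0003
gripper_force: 4.5
```

play_rows --motion '[{"dp": [0.02,0,0],"twist": 0,"jaw": 1},{"dp": [0.02,0,0],"twist": 0,"jaw": 1},{"dp": [0,0,0],"twist": 0,"jaw": 1}]'

```text
time_s: 6.75
eef_pos: [0.51, 0.0413, 0.0449]
ee_rot: [1.0, -0.027, -0.002, -0.0]
ft_force: [-9.1, 3.2, 5.9]
finger_gap: 0.0007
gripper_force: 4.5
```

Both ends seated (blocked, 9 N). Retreat and rise.

play_rows --motion '[{"dp": [-0.3,0,0],"twist": 0,"jaw": 1},{"dp": [-0.4,0,-0.4],"twist": 0,"jaw": 1},{"dp": [0,0,-1],"twist": 0,"jaw": 0.5},{"dp": [0,0,-1],"twist": 0,"jaw": 0},{"dp": [0,0,-1],"twist": 0,"jaw": 0}]'

```text
time_s: 7.38
eef_pos: [0.4838, 0.0427, 0.1828]
ee_rot: [1.0, -0.027, 0.0, 0.0]
ft_force: [-0.4, -0.6, -0.7]
finger_gap: 0.0261
gripper_force: 0.0
```

```bash
python3 - <<'E'
from h import *
plan([.485,-.266,.18],86.8,15)
E
```

```text
from [0.4838 0.0427 0.1828] deg -3.04
[0.03, 0.51, 0.0] -1.0
[-0.02, 0.51, 0.0] -1.0
[-0.08, 0.51, 0.0] -1.0
[-0.13, 0.5, 0.0] -1.0
[-0.18, 0.48, 0.0] -1.0
[-0.23, 0.46, 0.0] -1.0
[-0.28, 0.43, 0.0] -1.0
[-0.32, 0.4, 0.0] -1.0
[-0.36, 0.37, 0.0] -1.0
[-0.4, 0.33, 0.0] -1.0
[-0.43, 0.28, 0.0] -1.0
[-0.46, 0.24, 0.0] -1.0
[-0.48, 0.19, 0.0] -1.0
[-0.5, 0.14, 0.0] -1.0
[-0.51, 0.08, 0.0] -1.0
```

play_rows --motion '[{"dp": [0.03,0.51,0],"twist": -1,"jaw": 0},{"dp": [-0.02,0.51,0],"twist": -1,"jaw": 0},{"dp": [-0.08,0.51,0],"twist": -1,"jaw": 0},{"dp": [-0.13,0.5,0],"twist": -1,"jaw": 0},{"dp": [-0.18,0.48,0],"twist": -1,"jaw": 0}]'

```text
time_s: 8.0
eef_pos: [0.4844, -0.0606, 0.1814]
ee_rot: [0.972, 0.235, 0.0, 0.0]
ft_force: [0.1, -0.4, -0.5]
finger_gap: 0.0758
gripper_force: 0.0
```

play_rows --motion '[{"dp": [-0.23,0.46,0],"twist": -1,"jaw": 0},{"dp": [-0.28,0.43,0],"twist": -1,"jaw": 0},{"dp": [-0.32,0.4,0],"twist": -1,"jaw": 0},{"dp": [-0.36,0.37,0],"twist": -1,"jaw": 0},{"dp": [-0.4,0.33,0],"twist": -1,"jaw": 0}]'

```text
time_s: 8.62
eef_pos: [0.4851, -0.1636, 0.1814]
ee_rot: [0.878, 0.478, 0.0, 0.0]
ft_force: [0.2, -0.2, -0.1]
finger_gap: 0.093
gripper_force: 0.0
```

play_rows --motion '[{"dp": [-0.43,0.28,0],"twist": -1,"jaw": 0},{"dp": [-0.46,0.24,0],"twist": -1,"jaw": 0},{"dp": [-0.48,0.19,0],"twist": -1,"jaw": 0},{"dp": [-0.5,0.14,0],"twist": -1,"jaw": 0},{"dp": [-0.51,0.08,0],"twist": -1,"jaw": 0}]'

```text
time_s: 9.25
eef_pos: [0.4856, -0.2669, 0.1814]
ee_rot: [0.724, 0.689, 0.0, 0.0]
ft_force: [-1.0, 0.4, 0.5]
finger_gap: 0.0933
gripper_force: 0.0
```

```bash
python3 - <<'E'
from h import *
plan([.485,-.266,.051],86.8,5)
im,d=grab_frame("top"); np.save("top2",d); cv2.imwrite("pics/t2.png",cv2.resize(im[130:270,140:350,::-1],None,fx=3.8,fy=3.8,interpolation=cv2.INTER_CUBIC))
E
```

```text
from [ 0.4856 -0.2669  0.1814] deg 87.16
[0.0, -0.0, 0.65] 0.01
[0.0, -0.0, 0.65] 0.01
[0.0, -0.0, 0.65] 0.01
[0.0, -0.0, 0.65] 0.01
[0.0, -0.0, 0.65] 0.01
```

View pics/t2.png

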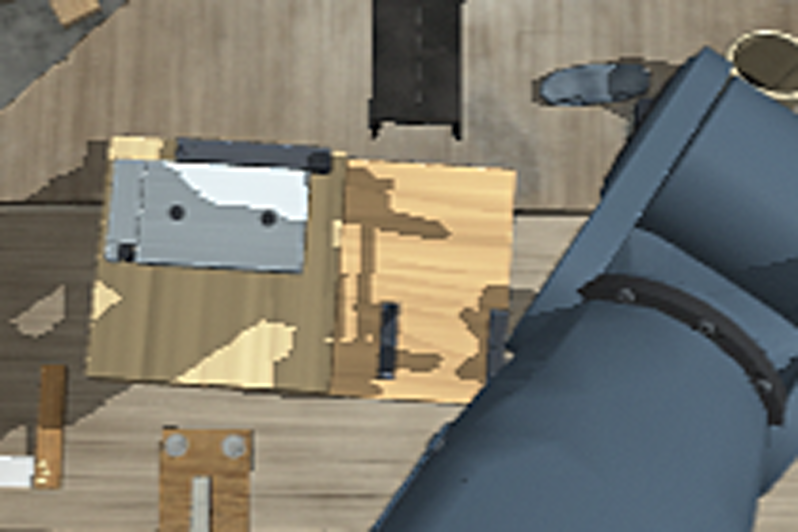

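The plate lies flush under the fence (fence foot at 160, plate's far edge parallel, peg in slot at (127,252)). Now grip the tube.

play_rows --motion '[{"dp": [0,0,0.65],"twist": 0,"jaw": 0},{"dp": [0,0,0.65],"twist": 0,"jaw": 0},{"dp": [0,0,0.65],"twist": 0,"jaw": 0},{"dp": [0,0,0.65],"twist": 0,"jaw": 0},{"dp": [0,0,0.65],"twist": 0,"jaw": 0}]'

```text
time_s: 9.93
eef_pos: [0.4857, -0.2657, 0.0507]
ee_rot: [0.726, 0.688, 0.0, 0.0]
ft_force: [0.4, -0.1, 0.4]
finger_gap: 0.0931
gripper_force: 0.0
```

play_rows --motion '[{"dp": [0,0,0],"twist": 0,"jaw": 1},{"dp": [0,0,0],"twist": 0,"jaw": 1},{"dp": [0,0,0],"twist": 0,"jaw": 1},{"dp": [0,0,0],"twist": 0,"jaw": 1},{"dp": [0,0,0],"twist": 0,"jaw": 1}]' --force 12

```text
time_s: 10.55
eef_pos: [0.4863, -0.2657, 0.0518]
ee_rot: [0.725, 0.688, 0.0, 0.0]
ft_force: [-0.1, -0.1, 0.1]
finger_gap: 0.0475
gripper_force: 0.0
```

play_rows --motion '[{"dp": [0,0,0],"twist": 0,"jaw": 1},{"dp": [0,0,0],"twist": 0,"jaw": 1},{"dp": [0,0,0],"twist": 0,"jaw": 1}]'

```text
time_s: 10.92
eef_pos: [0.4861, -0.2657, 0.0515]
ee_rot: [0.725, 0.688, -0.0, -0.0]
ft_force: [-2.8, 1.2, 4.5]
finger_gap: 0.0357
gripper_force: 12.0
```

play_rows --motion '[{"dp": [0,0,-0.5],"twist": 0,"jaw": 1},{"dp": [0,0,-0.75],"twist": 0,"jaw": 1},{"dp": [0,0,0],"twist": 0,"jaw": 1}]'

```text
time_s: 11.3
eef_pos: [0.487, -0.2661, 0.1025]
ee_rot: [0.725, 0.688, 0.0, 0.001]
ft_force: [0.1, -0.7, -4.2]
finger_gap: 0.0359
gripper_force: 12.0
```

```bash
python3 - <<'E'
from h import *
s=sense(); print(s['finger_gap'],s['gripper_force'],s['ft_force'])
plan([.4645,-.2166,.1015],86.8,3)
E
```

```text
0.03587596192111612 11.99645608663559 [ 0.14527575 -0.74759064 -4.23495047]
from [ 0.487  -0.2661  0.1025] deg 87.0
[0.4, -0.21, 0.01] 0.01
[0.4, -0.21, 0.01] 0.01
[0.4, -0.21, 0.01] 0.01
```

Tube held (12 N, 36 mm). Bring it beside the right saddle, low end just below the saddle's top, then tip it over the saddle along an arc, letting it pivot in the pads.

play_rows --motion '[{"dp": [0.49,-0.245,0.19],"twist": 0,"jaw": 1},{"dp": [0.49,-0.245,0.19],"twist": 0,"jaw": 1},{"dp": [0.49,-0.245,0.18],"twist": 0,"jaw": 1},{"dp": [0,0,0],"twist": 0,"jaw": 1}]'

```text
time_s: 11.8
eef_pos: [0.4586, -0.204, 0.0773]
ee_rot: [0.725, 0.689, -0.0, -0.002]
ft_force: [0.7, 0.3, -3.0]
finger_gap: 0.0354
gripper_force: 12.0
```

play_rows --motion '[{"dp": [0.14,0,0],"twist": 0,"jaw": 1},{"dp": [0.14,0,0],"twist": 0,"jaw": 1},{"dp": [0.16,0,-0.01],"twist": 0,"jaw": 1},{"dp": [0.16,0,-0.01],"twist": 0,"jaw": 1},{"dp": [0.16,0,0],"twist": 0,"jaw": 1}]'

```text
time_s: 12.42
eef_pos: [0.462, -0.1749, 0.0802]
ee_rot: [0.725, 0.688, 0.0, 0.001]
ft_force: [1.2, -2.5, -0.4]
finger_gap: 0.036
gripper_force: 12.0
```

```bash
python3 - <<'E'
from h import *
s=sense(); print(s['finger_gap'],s['gripper_force'],s['ft_force'],s['moment'])
im,d=grab_frame("top"); np.save("top3",d); a=cv2.resize(im[170:260,215:315,::-1],None,fx=4,fy=4,interpolation=cv2.INTER_CUBIC)
im,d=grab_frame("scene"); b=cv2.resize(im[160:250,210:310,::-1],None,fx=4,fy=4,interpolation=cv2.INTER_CUBIC)
cv2.imwrite("pics/m3.png",np.hstack([a,b]))
E
```

```text
0.03604850188151331 11.995478421449661 [ 1.16584912 -2.53833298 -0.39566046] [-0.71812978 -0.33397316  0.02352691]
```

View pics/m3.png

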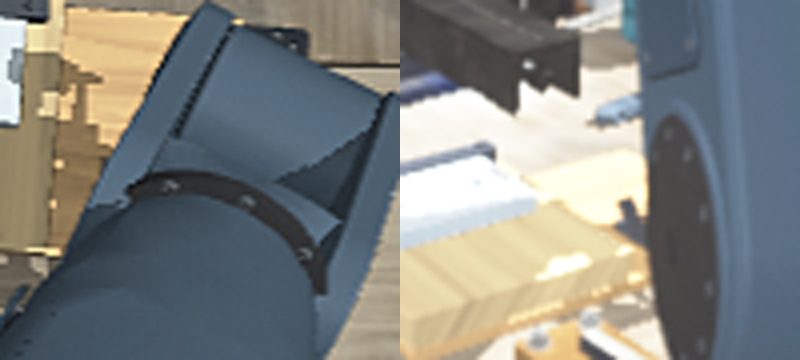

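The arm hides the tube in both views; forces (Fy −2.5 N, weight partly carried) agree with it bearing on the saddle and pivoting. Continue the arc, watching forces.

play_rows --motion '[{"dp": [0.13,0,0.05],"twist": 0,"jaw": 1},{"dp": [0.13,0,0.05],"twist": 0,"jaw": 1},{"dp": [0.13,0,0.05],"twist": 0,"jaw": 1}]'

```text
time_s: 12.9
eef_pos: [0.4621, -0.1589, 0.0735]
ee_rot: [0.725, 0.688, -0.0, -0.0]
ft_force: [0.5, -2.0, -0.7]
finger_gap: 0.0358
gripper_force: 12.0
```

play_rows --motion '[{"dp": [0.15,0,0.05],"twist": 0,"jaw": 1},{"dp": [0.15,0,0.05],"twist": 0,"jaw": 1},{"dp": [0.15,0,0.05],"twist": 0,"jaw": 1}]'

```text
time_s: 13.28
eef_pos: [0.4631, -0.141, 0.0676]
ee_rot: [0.725, 0.688, -0.0, -0.0]
ft_force: [0.7, -2.6, -2.0]
finger_gap: 0.0357
gripper_force: 12.0
```

play_rows --motion '[{"dp": [0.12,0,0.1],"twist": 0,"jaw": 1},{"dp": [0.1,0,0.1],"twist": 0,"jaw": 1},{"dp": [0.1,0,0.1],"twist": 0,"jaw": 1}]'

```text
time_s: 13.65
eef_pos: [0.4641, -0.1285, 0.0556]
ee_rot: [0.725, 0.688, 0.0, 0.0]
ft_force: [2.9, -0.7, -0.5]
finger_gap: 0.0355
gripper_force: 12.0
```

play_rows --motion '[{"dp": [0.05,0,0.13],"twist": 0,"jaw": 1},{"dp": [0.05,0,0.13],"twist": 0,"jaw": 1},{"dp": [0.05,0,0.13],"twist": 0,"jaw": 1}]'

```text
time_s: 14.02
eef_pos: [0.4643, -0.1226, 0.0399]
ee_rot: [0.725, 0.688, 0.0, 0.0]
ft_force: [2.1, 0.5, -0.4]
finger_gap: 0.0359
gripper_force: 12.0
```

play_rows --motion '[{"dp": [0.02,0,0.1],"twist": 0,"jaw": 1},{"dp": [0.01,0,0.1],"twist": 0,"jaw": 1},{"dp": [0.01,0,0.08],"twist": 0,"jaw": 1}]'

```text
time_s: 14.4
eef_pos: [0.4644, -0.1211, 0.0288]
ee_rot: [0.725, 0.688, 0.0, 0.0]
ft_force: [2.8, -0.1, 0.8]
finger_gap: 0.036
gripper_force: 12.0
```

play_rows --motion '[{"dp": [0,0,0.05],"twist": 0,"jaw": 1},{"dp": [0,0,0.03],"twist": 0,"jaw": 1},{"dp": [0,0,0],"twist": 0,"jaw": 1}]'

```text
time_s: 14.78
eef_pos: [0.4644, -0.1212, 0.0258]
ee_rot: [0.725, 0.688, -0.0, 0.0]
ft_force: [2.6, -0.4, -0.5]
finger_gap: 0.036
gripper_force: 12.0
```

play_rows --motion '[{"dp": [0,0,0.03],"twist": 0,"jaw": 1},{"dp": [0,0,0],"twist": 0,"jaw": 1}]'

```text
time_s: 15.02
eef_pos: [0.4643, -0.1212, 0.0246]
ee_rot: [0.725, 0.688, 0.0, 0.0]
ft_force: [3.5, -0.3, -0.4]
finger_gap: 0.036
gripper_force: 12.1
```

play_rows --motion '[{"dp": [0,0,0.03],"twist": 0,"jaw": 1},{"dp": [0,0,0],"twist": 0,"jaw": 1}]'

```text
time_s: 15.28
eef_pos: [0.4643, -0.1211, 0.0234]
ee_rot: [0.725, 0.688, -0.0, 0.0]
ft_force: [3.8, -0.7, -0.0]
finger_gap: 0.0358
gripper_force: 12.1
```

play_rows --motion '[{"dp": [0,0.03,0.03],"twist": 0,"jaw": 1},{"dp": [0,0,0],"twist": 0,"jaw": 1}]'

```text
time_s: 15.52
eef_pos: [0.4651, -0.121, 0.022]
ee_rot: [0.725, 0.688, -0.0, -0.0]
ft_force: [0.7, 0.2, 0.6]
finger_gap: 0.0355
gripper_force: 12.0
```

play_rows --motion '[{"dp": [0,0.02,0.03],"twist": 0,"jaw": 1},{"dp": [0,0,0],"twist": 0,"jaw": 1}]'

```text
time_s: 15.78
eef_pos: [0.4659, -0.1211, 0.0208]
ee_rot: [0.725, 0.688, -0.0, -0.0]
ft_force: [-0.5, 0.7, -0.3]
finger_gap: 0.0359
gripper_force: 11.9
```

```bash
python3 - <<'E'
from h import *
s=sense(); print(s['eef_pos'],s['ft_force'],s['moment'])
im,d=grab_frame("top"); C=cloud("top",d)
m=(C[...,0]>.40)&(C[...,0]<.53)&(C[...,1]>-.22)&(C[...,1]<-.05)&(C[...,2]>.025)&(C[...,2]<.14)
print(m.sum()); P=C[m]
for lo in np.arange(-.22,-.05,.01):
    k=(P[:,1]>=lo)&(P[:,1]<lo+.01)
    if k.sum()>2: print(lo.round(3),k.sum(),P[k][:,2].max().round(4),P[k][:,0].min().round(3),P[k][:,0].max().round(3))
E
```

```text
[ 0.4659427  -0.12109948  0.02081819] [-0.54307564  0.74274963 -0.25635829] [-0.05651189  0.08078123 -0.02534539]
49
-0.22 37 0.0532 0.445 0.476
-0.21 12 0.0511 0.445 0.46
```

```bash
python3 - <<'E'
from h import *
im,d=grab_frame("top"); C=cloud("top",d)
m=(C[...,0]>.42)&(C[...,0]<.51)&(C[...,1]>-.30)&(C[...,1]<-.14)&(C[...,2]>.008)&(C[...,2]<.2)
P=C[m]
for lo in np.arange(-.3,-.14,.005):
    k=(P[:,1]>=lo)&(P[:,1]<lo+.005)
    if k.sum(): print(lo.round(3),k.sum(),P[k][:,2].min().round(3),P[k][:,2].max().round(4),P[k][:,0].min().round(3),P[k][:,0].max().round(3))
cv2.imwrite("pics/t4.png",cv2.resize(im[180:260,230:330,::-1],None,fx=6,fy=6,interpolation=cv2.INTER_CUBIC))
E
```

```text
-0.225 11 0.037 0.0465 0.456 0.476
-0.22 17 0.033 0.0475 0.445 0.476
-0.215 21 0.028 0.0518 0.445 0.476
-0.21 11 0.03 0.0514 0.445 0.46
-0.205 1 0.033 0.033 0.445 0.445
```

View pics/t4.png

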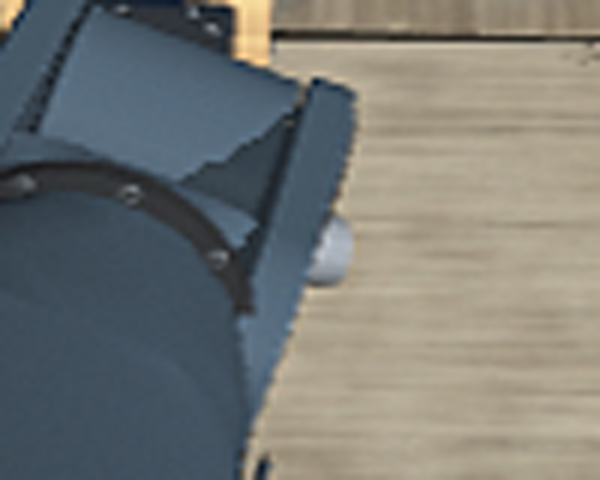

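The tube's right end shows at (345,250), about y −0.227: it has slid through the pads and is held near its upper end. Measuring its slope from depth.

```bash
cat > tf.py <<'E'
from h import *
from scipy.optimize import least_squares
def tube(y0=-.22,lim=(-.26,-.05),zmin=.025,xr=(.43,.50)):
    im,d=grab_frame("top"); C=cloud("top",d)
    m=(C[...,0]>xr[0])&(C[...,0]<xr[1])&(C[...,1]>lim[0])&(C[...,1]<lim[1])&(C[...,2]>zmin)&(C[...,2]<.15); P=C[m]
    def f(q):
        a=np.array([q[0],y0,q[1]]); v=np.array([.054,1,q[2]]); v/=np.linalg.norm(v); w=P-a
        return np.linalg.norm(w-np.outer(w@v,v),axis=1)-.018
    r=least_squares(f,[.463,.035,0],loss="soft_l1",f_scale=.002); v=np.array([.054,1,r.x[2]]);v/=np.linalg.norm(v)
    print("n",len(P),"x,z at y0",r.x[:2].round(4),"slope",r.x[2].round(3),"rms",np.sqrt((r.fun**2).mean()).round(4),"y",P[:,1].min().round(4),P[:,1].max().round(4)); return r.x,P
E
python3 -c "
from tf import *
x,P=tube()
for y in (-.18,-.173,-.121): print(y,x[1]+(y+.22)*x[2])"
```

```text
n 61 x,z at y0 [0.4617 0.0239] slope 0.602 rms 0.0014 y -0.2233 -0.2032
-0.18 0.04793103432091753
-0.173 0.052144496695054866
-0.121 0.08344450290293215
```

The tube is leaning about 30° over the right saddle, held near its upper end. Safer plan: grip harder, lift clear, lay it down on the free bench right of the jig, then regrip it in the middle and place it in the cradle level.

play_rows --motion '[{"dp": [0,0,0],"twist": 0,"jaw": 1},{"dp": [0,0,0],"twist": 0,"jaw": 1},{"dp": [0,0,-0.15],"twist": 0,"jaw": 1},{"dp": [0,0,-0.15],"twist": 0,"jaw": 1},{"dp": [0,0,0],"twist": 0,"jaw": 1}]' --force 40

```text
time_s: 16.55
eef_pos: [0.4667, -0.1213, 0.0336]
ee_rot: [0.725, 0.688, 0.0, 0.001]
ft_force: [-0.3, -0.5, -3.3]
finger_gap: 0.0351
gripper_force: 39.9
```

```bash
python3 -c "
from tf import *
tube()
s=sense();print(s['ft_force'],s['moment'],s['eef_pos'])"
```

```text
n 56 x,z at y0 [0.4625 0.0328] slope 0.645 rms 0.0013 y -0.2223 -0.2044
[-0.49191269 -0.08298154 -3.70065085] [ 0.12112797 -0.03237539  0.02096611] [ 0.46654173 -0.1212545   0.03333599]
```

play_rows --motion '[{"dp": [0,0,-0.6],"twist": 0,"jaw": 1},{"dp": [0,0,-0.6],"twist": 0,"jaw": 1},{"dp": [-0.6,0,0],"twist": 0,"jaw": 1},{"dp": [-0.8,0,0],"twist": 0,"jaw": 1},{"dp": [-0.8,0,0],"twist": 0,"jaw": 1}]'

```text
time_s: 17.23
eef_pos: [0.4615, -0.2099, 0.081]
ee_rot: [0.725, 0.689, 0.0, -0.0]
ft_force: [0.6, 0.1, -4.4]
finger_gap: 0.0355
gripper_force: 39.9
```

play_rows --motion '[{"dp": [-0.55,0,0],"twist": 0,"jaw": 1},{"dp": [0,0,0],"twist": 0,"jaw": 1}]'

```text
time_s: 17.48
eef_pos: [0.4604, -0.232, 0.0808]
ee_rot: [0.726, 0.688, -0.0, -0.0]
ft_force: [0.9, -0.4, -4.3]
finger_gap: 0.0352
gripper_force: 39.9
```

```bash
python3 -c "
from tf import *
tube(y0=-.33,lim=(-.37,-.2),zmin=.015)
s=sense();print(s['ft_force'],s['moment'],s['eef_pos'])"
```

```text
tf.py:10: RuntimeWarning: Mean of empty slice.
  print("n",len(P),"x,z at y0",r.x[:2].round(4),"slope",r.x[2].round(3),"rms",np.sqrt((r.fun**2).mean()).round(4),"y",P[:,1].min().round(4),P[:,1].max().round(4)); return r.x,P
  ret = ret.dtype.type(ret / rcount)
Traceback (most recent call last):
  File "tf.py", line 10, in tube
    print("n",len(P),"x,z at y0",r.x[:2].round(4),"slope",r.x[2].round(3),"rms",np.sqrt((r.fun**2).mean()).round(4),"y",P[:,1].min().round(4),P[:,1].max().round(4)); return r.x,P
                                                                                                                        ~~~~~~~~~~^^
ValueError: zero-size array to reduction operation minimum which has no identity
```

play_rows --motion '[{"dp": [0,0,0.5],"twist": 0,"jaw": 1},{"dp": [0,0,0.5],"twist": 0,"jaw": 1},{"dp": [0,0,0.1],"twist": 0,"jaw": 1},{"dp": [0,0,0.1],"twist": 0,"jaw": 1}]' --force 25

```text
time_s: 18.02
eef_pos: [0.4609, -0.2307, 0.0333]
ee_rot: [0.725, 0.689, 0.0, 0.0]
ft_force: [0.6, 0.1, -3.6]
finger_gap: 0.0356
gripper_force: 25.0
```

play_rows --motion '[{"dp": [0.02,0,0.1],"twist": 0,"jaw": 1},{"dp": [0.02,0,0.1],"twist": 0,"jaw": 1}]'

```text
time_s: 18.27
eef_pos: [0.4609, -0.2294, 0.0252]
ee_rot: [0.725, 0.688, 0.0, 0.0]
ft_force: [0.8, -0.4, -3.6]
finger_gap: 0.0358
gripper_force: 25.0
```

play_rows --motion '[{"dp": [0.02,0,0.1],"twist": 0,"jaw": 1},{"dp": [0.02,0,0.1],"twist": 0,"jaw": 1}]'

```text
time_s: 18.52
eef_pos: [0.4608, -0.2278, 0.0168]
ee_rot: [0.725, 0.688, 0.0, 0.0]
ft_force: [0.1, 0.7, -3.3]
finger_gap: 0.035
gripper_force: 25.0
```

```bash
python3 -c "
from h import *
s=sense();print(s['ft_force'],s['moment'],s['eef_pos'])
im,d=grab_frame('top');C=cloud('top',d)
m=(C[...,0]>.40)&(C[...,0]<.53)&(C[...,1]>-.37)&(C[...,1]<-.19)&(C[...,2]>.008)&(C[...,2]<.12);print(m.sum(),C[m].min(0) if m.any() else '',C[m].max(0) if m.any() else '')"
```

```text
[ 0.07004372  0.71135924 -3.2750266 ] [ 0.02539266 -0.09514661  0.00948126] [ 0.46077148 -0.22782677  0.01683515]
1 [ 0.5095654  -0.20898462  0.11934134] [ 0.5095654  -0.20898462  0.11934134]
```

play_rows --motion '[{"dp": [0.04,0,0.1],"twist": 0,"jaw": 1},{"dp": [0.04,0,0.1],"twist": 0,"jaw": 1},{"dp": [0.0,0,0.0],"twist": 0,"jaw": 1}]'

```text
time_s: 18.95
eef_pos: [0.4611, -0.2244, 0.0091]
ee_rot: [0.725, 0.689, 0.0, 0.0]
ft_force: [0.4, 2.9, 1.8]
finger_gap: 0.0355
gripper_force: 25.0
```

```bash
python3 -c "
from h import *
import time
for i in range(6):
    im,d=grab_frame('scene');s=sense();print(np.round(s['ft_force'],2),np.round(s['moment'],3),s['eef_pos'][2])
cv2.imwrite('pics/x.png',im[...,::-1])"
```

```text
[-0.42  4.39  2.43] [ 0.314 -0.094 -0.006] 0.009188591562480981
[0.96 4.05 2.26] [ 0.384 -0.166  0.019] 0.009254453716471402
[0.19 4.   2.21] [ 0.334 -0.112  0.043] 0.009250906419850633
[0.55 4.12 2.65] [ 0.402 -0.206  0.061] 0.00927181073360758
[0.72 4.04 2.58] [ 0.424 -0.195  0.131] 0.00924492538386441
[1.25 4.41 4.01] [ 0.434 -0.205  0.016] 0.009228170677475628
```

play_rows --motion '[{"dp": [0.02,0,0.05],"twist": 0,"jaw": 1},{"dp": [0.02,0,0.05],"twist": 0,"jaw": 1},{"dp": [0.02,0,0.04],"twist": 0,"jaw": 1},{"dp": [0,0,0],"twist": 0,"jaw": 1}]' --force 6

```text
time_s: 19.75
eef_pos: [0.4609, -0.2222, 0.0032]
ee_rot: [0.725, 0.688, -0.0, -0.0]
ft_force: [1.1, 2.6, -0.7]
finger_gap: 0.0356
gripper_force: 6.0
```

play_rows --motion '[{"dp": [0,0,0],"twist": 0,"jaw": 1},{"dp": [0,0,0],"twist": 0,"jaw": 1},{"dp": [0,0,0],"twist": 0,"jaw": 1}]' --force 3

```text
time_s: 20.12
eef_pos: [0.461, -0.2223, 0.0034]
ee_rot: [0.725, 0.688, -0.0, -0.0]
ft_force: [-0.1, 1.7, -0.6]
finger_gap: 0.0356
gripper_force: 3.0
```

```bash
python3 -c "
from h import *
s=sense();print(s['joints'])
for i in range(3):
    im,d=grab_frame('scene');s=sense();print(np.round(s['ft_force'],2),np.round(s['moment'],3),s['eef_pos'],s['finger_gap'])"
```

```text
[-5.40288243e-01  6.15161455e-01  1.88735596e+00 -2.30234933e-05
  6.39123822e-01 -4.87869400e-01]
[ 0.82  2.33 -0.72] [ 0.244 -0.084  0.028] [ 0.46099652 -0.22229322  0.0034462 ] 0.03577759576112123
[ 0.04  1.69 -0.98] [ 0.219 -0.075  0.021] [ 0.46100172 -0.22231829  0.0034604 ] 0.03593138291913712
[ 0.8   1.89 -1.3 ] [ 0.188 -0.115 -0.008] [ 0.46102549 -0.22229167  0.00344613] 0.03551023527021207
```

play_rows --motion '[{"dp": [0,0,0],"twist": 0,"jaw": 0.58},{"dp": [0,0,0],"twist": 0,"jaw": 0.58},{"dp": [0,0,0],"twist": 0,"jaw": 0.58},{"dp": [0,0,0],"twist": 0,"jaw": 0.56}]'

```text
time_s: 20.78
eef_pos: [0.4611, -0.2223, 0.0035]
ee_rot: [0.725, 0.688, 0.0, 0.0]
ft_force: [-0.6, -0.2, 0.3]
finger_gap: 0.0408
gripper_force: 0.0
```

```bash
python3 -c "
from h import *
for i in range(3):
    im,d=grab_frame('top');s=sense();print(np.round(s['ft_force'],2),np.round(s['moment'],3),s['finger_gap'])
C=cloud('top',d)
m=(C[...,0]>.42)&(C[...,0]<.50)&(C[...,1]>-.37)&(C[...,1]<-.19)&(C[...,2]>.008)&(C[...,2]<.12);print(m.sum())"
```

```text
[-0.04 -0.06  0.5 ] [-0.097 -0.044 -0.081] 0.04076504245121536
[-0.56 -0.17  0.33] [-0.028 -0.093  0.034] 0.040826592955106246
[-0.41  0.51  0.05] [-0.027 -0.014 -0.05 ] 0.04075278670005758
0
```

play_rows --motion '[{"dp": [0,0,-0.5],"twist": 0,"jaw": 0.4},{"dp": [0,0,-0.9],"twist": 0,"jaw": 0},{"dp": [0,0,-1],"twist": 0,"jaw": 0},{"dp": [0,0,-1],"twist": 0,"jaw": 0},{"dp": [0,0,-0.5],"twist": 0,"jaw": 0}]'

```text
time_s: 21.55
eef_pos: [0.4616, -0.2226, 0.1616]
ee_rot: [0.725, 0.688, 0.0, 0.001]
ft_force: [-0.0, -0.6, 0.1]
finger_gap: 0.0864
gripper_force: 0.0
```

play_rows --motion '[{"dp": [-1,-0.6,0],"twist": 0,"jaw": 0},{"dp": [-1,-0.6,0],"twist": 0,"jaw": 0},{"dp": [-1,-0.6,0],"twist": 0,"jaw": 0},{"dp": [-1,-0.6,0],"twist": 0,"jaw": 0},{"dp": [-1,-0.6,0],"twist": 0,"jaw": 0}]'

```text
time_s: 22.18
eef_pos: [0.3297, -0.4169, 0.1595]
ee_rot: [0.725, 0.688, 0.0, 0.0]
ft_force: [0.7, 0.1, -0.1]
finger_gap: 0.0929
gripper_force: 0.0
```

```bash
python3 -c "
from tf import *
x,P=tube(y0=-.27,lim=(-.37,-.19),zmin=.008,xr=(.42,.51))
print(sense()['eef_pos'],P.min(0),P.max(0))
im,d=grab_frame('top')
cv2.imwrite('pics/t5.png',cv2.resize(im[140:260,150:370,::-1],None,fx=3.6,fy=3.6,interpolation=cv2.INTER_CUBIC))
r=cv2.minAreaRect(P[:,:2].astype(np.float32)); print(r)"
```

```text
n 505 x,z at y0 [0.4537 0.0482] slope -0.015 rms 0.0063 y -0.313 -0.192
[ 0.32741786 -0.42052468  0.15958579] [ 0.44054126 -0.31296802  0.01270745] [ 0.47842588 -0.1919754   0.04111322]
((0.4589829742908478, -0.2523759603500366), (0.12002402544021606, 0.0355035662651062), 87.28770446777344)
```

View pics/t5.png

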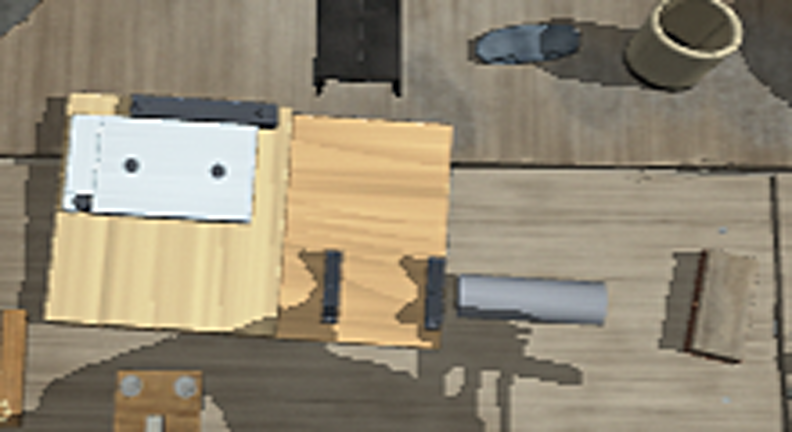

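The tube lies flat on the bench at (532,300) in the crop, centred at world (0.459, −0.2525), along the jig's y; the plate is still flush, bystanders undisturbed. Regrip at its middle.

play_rows --motion '[{"dp": [0.87,0.61,0],"twist": 0,"jaw": 0},{"dp": [0.87,0.61,0],"twist": 0,"jaw": 0},{"dp": [0.88,0.61,0],"twist": 0,"jaw": 0},{"dp": [0.87,0.62,0],"twist": 0,"jaw": 0},{"dp": [0.88,0.62,0],"twist": 0,"jaw": 0}]'

```text
time_s: 22.9
eef_pos: [0.4633, -0.2458, 0.1595]
ee_rot: [0.725, 0.688, 0.0, -0.0]
ft_force: [0.6, -0.3, 0.1]
finger_gap: 0.093
gripper_force: 0.0
```

play_rows --motion '[{"dp": [0,0,0.8],"twist": 0,"jaw": 0},{"dp": [0,0,0.8],"twist": 0,"jaw": 0},{"dp": [0,0,0.8],"twist": 0,"jaw": 0},{"dp": [0,0,0.8],"twist": 0,"jaw": 0},{"dp": [0,0,0.5],"twist": 0,"jaw": 0}]'

```text
time_s: 23.52
eef_pos: [0.4621, -0.2466, 0.01]
ee_rot: [0.725, 0.689, -0.0, -0.001]
ft_force: [0.0, -0.8, 0.3]
finger_gap: 0.0931
gripper_force: 0.0
```

```bash
python3 -c "
from h import *
plan([.459,-.2525,.004],87,1)"
```

```text
from [ 0.4621 -0.2466  0.01  ] deg 87.02
[-0.15, -0.07, 0.15] 0.0
```

play_rows --motion '[{"dp": [-0.14,-0.07,0.14],"twist": 0,"jaw": 1},{"dp": [0,0,0],"twist": 0,"jaw": 1},{"dp": [0,0,0],"twist": 0,"jaw": 1},{"dp": [0,0,0],"twist": 0,"jaw": 1},{"dp": [0,0,0],"twist": 0,"jaw": 1}]' --force 30

```text
time_s: 24.15
eef_pos: [0.4596, -0.2531, 0.0062]
ee_rot: [0.725, 0.688, 0.0, 0.0]
ft_force: [0.8, 0.0, -0.3]
finger_gap: 0.0478
gripper_force: 0.0
```

play_rows --motion '[{"dp": [0,0,0],"twist": 0,"jaw": 1},{"dp": [0,0,0],"twist": 0,"jaw": 1},{"dp": [0,0,0],"twist": 0,"jaw": 1},{"dp": [0,0,0],"twist": 0,"jaw": 1},{"dp": [0,0,-0.2],"twist": 0,"jaw": 1}]'

```text
time_s: 24.78
eef_pos: [0.4588, -0.2526, 0.0134]
ee_rot: [0.725, 0.688, -0.0, -0.001]
ft_force: [-0.1, 0.5, -3.6]
finger_gap: 0.0353
gripper_force: 30.0
```

play_rows --motion '[{"dp": [0,0,-0.6],"twist": 0,"jaw": 1},{"dp": [0,0,-0.7],"twist": 0,"jaw": 1},{"dp": [0,0,-0.3],"twist": 0,"jaw": 1},{"dp": [0,0,0],"twist": 0,"jaw": 1}]'

```text
time_s: 25.28
eef_pos: [0.4595, -0.2531, 0.0781]
ee_rot: [0.725, 0.688, 0.0, 0.0]
ft_force: [0.3, -0.2, -3.4]
finger_gap: 0.0351
gripper_force: 30.0
```

```bash
python3 -c "
from h import *
print(sense()['moment'])
plan([.4655,-.1305,.076],86.9,5)"
```

```text
[-0.07059407 -0.0973406  -0.00620914]
from [ 0.4595 -0.2531  0.0781] deg 87.0
[0.61, -0.0, 0.01] 0.0
[0.61, -0.0, 0.01] 0.0
[0.61, -0.0, 0.01] 0.0
[0.61, -0.0, 0.01] 0.0
[0.61, -0.0, 0.01] 0.0
```

play_rows --motion '[{"dp": [0.61,0,0],"twist": 0,"jaw": 1},{"dp": [0.61,0,0],"twist": 0,"jaw": 1},{"dp": [0.61,0,0],"twist": 0,"jaw": 1},{"dp": [0.61,0,0],"twist": 0,"jaw": 1},{"dp": [0.61,0,0],"twist": 0,"jaw": 1}]'

```text
time_s: 25.9
eef_pos: [0.4651, -0.1302, 0.0767]
ee_rot: [0.725, 0.688, -0.0, -0.001]
ft_force: [1.2, -0.6, -3.5]
finger_gap: 0.0348
gripper_force: 30.0
```

play_rows --motion '[{"dp": [0,0,0.4],"twist": 0,"jaw": 1},{"dp": [0,0,0.3],"twist": 0,"jaw": 1},{"dp": [0,0,0.2],"twist": 0,"jaw": 1},{"dp": [0,0,0],"twist": 0,"jaw": 1}]'

```text
time_s: 26.4
eef_pos: [0.4653, -0.1315, 0.041]
ee_rot: [0.726, 0.688, -0.0, -0.001]
ft_force: [0.1, 0.1, -3.7]
finger_gap: 0.0354
gripper_force: 30.0
```

play_rows --motion '[{"dp": [0,0,0.06],"twist": 0,"jaw": 1},{"dp": [0,0,0.06],"twist": 0,"jaw": 1},{"dp": [0,0,0],"twist": 0,"jaw": 1}]'

```text
time_s: 26.78
eef_pos: [0.4658, -0.1312, 0.037]
ee_rot: [0.725, 0.688, 0.0, 0.0]
ft_force: [0.3, -0.6, -3.2]
finger_gap: 0.0353
gripper_force: 30.0
```

play_rows --motion '[{"dp": [0,0,0.04],"twist": 0,"jaw": 1},{"dp": [0,0,0.04],"twist": 0,"jaw": 1},{"dp": [0,0,0],"twist": 0,"jaw": 1}]'

```text
time_s: 27.15
eef_pos: [0.4657, -0.1311, 0.0337]
ee_rot: [0.725, 0.688, -0.0, -0.0]
ft_force: [-0.3, 0.5, -4.0]
finger_gap: 0.0353
gripper_force: 30.0
```

play_rows --motion '[{"dp": [0,0,0.03],"twist": 0,"jaw": 1},{"dp": [0,0,0],"twist": 0,"jaw": 1}]'

```text
time_s: 27.4
eef_pos: [0.4659, -0.1312, 0.0327]
ee_rot: [0.725, 0.688, 0.0, 0.0]
ft_force: [-0.2, -0.2, -2.9]
finger_gap: 0.0355
gripper_force: 30.0
```

play_rows --motion '[{"dp": [0,0,0.02],"twist": 0,"jaw": 1},{"dp": [0,0,0],"twist": 0,"jaw": 1}]'

```text
time_s: 27.65
eef_pos: [0.4662, -0.1313, 0.0322]
ee_rot: [0.725, 0.688, 0.0, 0.0]
ft_force: [1.9, -0.3, 2.1]
finger_gap: 0.035
gripper_force: 30.0
```

play_rows --motion '[{"dp": [0,0,0.02],"twist": 0,"jaw": 1},{"dp": [0,0,0],"twist": 0,"jaw": 1}]'

```text
time_s: 27.9
eef_pos: [0.4665, -0.1313, 0.0319]
ee_rot: [0.725, 0.688, 0.0, 0.001]
ft_force: [-0.7, 1.9, 11.8]
finger_gap: 0.0354
gripper_force: 30.0
```

Seated exactly at the predicted height. Release gently, rise and move aside to check.

play_rows --motion '[{"dp": [0,0,-0.01],"twist": 0,"jaw": 1},{"dp": [0,0,0],"twist": 0,"jaw": 1}]' --force 5

```text
time_s: 28.15
eef_pos: [0.4665, -0.1314, 0.0318]
ee_rot: [0.725, 0.688, 0.0, 0.001]
ft_force: [2.1, 1.4, 6.0]
finger_gap: 0.0364
gripper_force: 5.0
```

play_rows --motion '[{"dp": [0,0,0],"twist": 0,"jaw": 0.5},{"dp": [0,0,0],"twist": 0,"jaw": 0.3},{"dp": [0,0,0],"twist": 0,"jaw": 0.1},{"dp": [0,0,0],"twist": 0,"jaw": 0},{"dp": [0,0,0],"twist": 0,"jaw": 0}]'

```text
time_s: 28.78
eef_pos: [0.4657, -0.1312, 0.0314]
ee_rot: [0.725, 0.688, -0.0, -0.0]
ft_force: [-0.4, 0.3, -0.1]
finger_gap: 0.081
gripper_force: 0.0
```

play_rows --motion '[{"dp": [0,0,-0.4],"twist": 0,"jaw": 0},{"dp": [0,0,-0.9],"twist": 0,"jaw": 0},{"dp": [0,0,-1],"twist": 0,"jaw": 0},{"dp": [0,0,-1],"twist": 0,"jaw": 0},{"dp": [0,0,-0.6],"twist": 0,"jaw": 0}]'

```text
time_s: 29.4
eef_pos: [0.4662, -0.1313, 0.1905]
ee_rot: [0.725, 0.688, 0.001, 0.001]
ft_force: [1.2, -0.3, -0.8]
finger_gap: 0.0928
gripper_force: 0.0
```

play_rows --motion '[{"dp": [-1,-0.5,0],"twist": 0,"jaw": 0},{"dp": [-1,-0.5,0],"twist": 0,"jaw": 0},{"dp": [-1,-0.5,0],"twist": 0,"jaw": 0},{"dp": [-1,-0.5,0],"twist": 0,"jaw": 0},{"dp": [-1,-0.5,0],"twist": 0,"jaw": 0}]'

```text
time_s: 30.02
eef_pos: [0.3546, -0.3269, 0.1886]
ee_rot: [0.725, 0.688, -0.0, 0.001]
ft_force: [-0.1, -0.9, 0.0]
finger_gap: 0.0931
gripper_force: 0.0
```

play_rows --motion '[{"dp": [-1,0,0],"twist": 0,"jaw": 0},{"dp": [-1,0,0],"twist": 0,"jaw": 0},{"dp": [0,0,0],"twist": 0,"jaw": 0}]'

```text
time_s: 30.4
eef_pos: [0.3509, -0.4074, 0.1883]
ee_rot: [0.726, 0.688, -0.0, 0.001]
ft_force: [-0.4, 0.9, -0.8]
finger_gap: 0.0932
gripper_force: 0.0
```

```bash
python3 -c "
from tf import *
print(sense()['eef_pos'],sense()['time_s'])
x,P=tube(y0=-.1305,lim=(-.20,-.06),zmin=.048,xr=(.43,.50))
r=cv2.minAreaRect(P[:,:2].astype(np.float32)); print(r)
im,d=grab_frame('top');C=cloud('top',d); hsv=cv2.cvtColor(im,cv2.COLOR_RGB2HSV)
for y in np.arange(-.185,-.08,.015):
    k=abs(P[:,1]-y)<.0075; print(y.round(3),P[k][:,2].max() if k.any() else None)
m=(C[...,2]>.046)&(C[...,2]<.0565)&(hsv[...,1]<60)&(hsv[...,2]>110)&(C[...,0]>.48)&(C[...,0]<.64)&(C[...,1]>-.06)&(C[...,1]<.15)
c=max(cv2.findContours(m.astype(np.uint8),0,1)[0],key=cv2.contourArea);p=onz('top',c[:,0],.053)[:,:2].astype(np.float32);print('plate',cv2.minAreaRect(p),cv2.boxPoints(cv2.minAreaRect(p)).round(4).tolist())
for u,v,n in[(348,223,'sander'),(340,145,'cup'),(295,152,'hone')]: print(n,np.median(C[v-1:v+2,u-1:u+2].reshape(-1,3),0).round(4))
cv2.imwrite('pics/end.png',im[...,::-1])"
```

```text
[ 0.35085931 -0.40743641  0.18827015] 30.4
n 496 x,z at y0 [0.4661 0.0433] slope -0.001 rms 0.0016 y -0.19 -0.0724
((0.4653455317020416, -0.13104583323001862), (0.11896230280399323, 0.03574879840016365), 87.19974517822266)
-0.185 0.06477090673440933
-0.17 0.06363575969932755
-0.155 0.06501848334269744
-0.14 0.06675054256386259
-0.125 0.06403935725616194
-0.11 0.0636902690560952
-0.095 0.06415479860239914
plate ((0.5589637756347656, 0.04928828030824661), (0.15027980506420135, 0.07971677929162979), 87.21442413330078) [[0.515500009059906, -0.023800000548362732], [0.5950999855995178, -0.027699999511241913], [0.602400004863739, 0.12240000069141388], [0.5228000283241272, 0.12630000710487366]]
sander [ 0.4593 -0.402   0.0245]
cup [ 0.6877 -0.378   0.0593]
hone [ 0.6772 -0.2497  0.017 ]
```

```bash
python3 -c "
from cell import hand_in
print(hand_in())"
```

```text
the job is handed in; nothing more can be done
None
```

I handed the job in at about 30 s: the plate lies flush along the fence on its peg, the tube rests level in both V saddles, and the bystanders have not moved; the tube slipped in the gripper on the first try, so I laid it on the bench, regripped it and set it down.

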